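# Couple the solvent tank

### The arm

A 6-joint arm with a two-finger parallel gripper is mounted at the origin on the work surface. World frame = base frame: x ahead of the robot, y to its left, z up, the work surface at z = 0. Lengths are in m, angles in rad, forces in N, time in s.
With the tool pointing down it reaches from about 0.225 to 0.875 m from the base axis. Payload 3.4 kg.
Tool frame: the origin (TCP) lies between the finger pads; the fingertips stand 11 mm ahead of it and the grasp point (between the pads) lies 8 mm behind it (tips_ahead is the distance from the TCP to the fingertips, in m); z points along the fingers, x is the direction in which the jaws open and shut, and the axes are right-handed (so a half turn about z gives the same grasp; the last joint's range is limited). The gripper opens to 85 mm and grips with 20 to 120 N. Pads are 22 mm wide; open, the fingers measure 114 mm over their backs; the gripper's body (76 mm by 85 mm) begins 54 mm behind the grasp point. The pads swing forward as they close: fully open they stand 13 mm farther back than shut.
Start: joints at [-1.26, 0.276, 1.505, -0, 1.361, -0.121], TCP at [0.241, -0.522, 0.242] pointing down, gripper open.
Joint ranges: [-2.89, 2.89], [-0.75, 2.08], [0.22, 2.7], [-1.18, 4.32], [0.11, 2.71], [-2.7, 2.7]. Speed limits (rad/s): [2.57, 2.57, 3.14, 3.14, 3.14, 3.14].

### API

Orientations are given as a unit quaternion [w, x, y, z].
In Python, from rig import get_state, get_image, sign_off, masks_of, tips_ahead gives the robot as it stands.
- The arm moves only by the tool play_rows, never from a script. Its argument "series" is a list of rows, each an object of numbers: "fingers": the closure, from -1 (fully open) to 1 (shut); "dx", "dy", "dz": the shift along the world's x, y, z in mm; "turn": the turn about the world's z in rad. A call has 1 to 20 rows; each row shifts and turns the pose as measured when the row begins; what a row does not reach is not made up. A row lasts 1/12 s, in which the tool goes at most 41.7 mm and 7.16 degrees, less where a joint would pass 70% of its speed; a pose out of reach is approached as far as the arm can. A call with a gripper value outside its range is refused whole. The fingers move at their own pace and stop on an object; "squeeze" is the grip in N (left out, the last holds). Time passes only in rows, so rows that do not move let the fingers close. It gives the time, the measured TCP pose, the force and the opening at its end, in the units of the state.
- get_state(): the state, without advancing time (a new reading comes with each control period).
- get_image(name): name is "scene" or "top" or "wrist"; returns a dict with "pixels" (400x640x3 uint8, red, green, blue), "vfov" (degrees; the focal length in pixels is half the picture's height over the tangent of half this angle, whatever the lens; pixels are square), "cx", "cy" (the principal point, pixels), "dist" ([k1, k2, p1, p2, k3] as OpenCV has them; the pictures are not rectified), "rvec" (rotation vector, rad) and "tvec" (3), from world to camera coordinates, as OpenCV has them; the wrist camera has in their place "hand_eye" (4x4, takes a point from camera to tool coordinates, whose origin is the TCP and whose axes are the tool frame's). Camera axes: x right, y down, z forward; pixel columns grow to the right and rows downward; lengths in m; the calibration is good to about 2 mm. A picture is of the moment at which its call begins: read the wrist's pose just before it. There is no depth.
- sign_off(): hands the job in, once; it reports no verdict.
Trained networks look in a picture, given as the dict that the camera call returned (one of the last four; its "shot" number tells which), for a name from the list of things; names that differ only in an ending like _2 or _b are one class to them, and where a whole thing is asked for, a point or a joint stands for the part that bears it (a point fixed in the world has none). Each returns a list of dicts, best first, with "p" (0 to 1); they miss things now and then, are a little off and sometimes report something else, mostly with a low value. They report only what shows in the picture. A call takes as long as a camera call. They do not tell look-alikes from the thing itself.
- masks_of(picture, label): "region" (400x640 bool, what is visible of it) and "xy" ([column, row] in pixels, amid what is visible of it).
The state is a dict: "clock": time; "qpos": joint angles; "qd": joint speeds; "effort": joint torques, N m; "position": TCP position; "ee_rot": TCP orientation; "contact_force": force on the tool from outside, world axes, zero at the start; "moment": the same for the moment, N m; "width": finger opening in m.
Only numpy, scipy, OpenCV 4.12 (cv2) and the standard library are available. Lean on these libraries where they do the work, as an engineer would, in place of code of your own. Each camera call takes 0.05 s, during which the arm holds its last target. There are 200 camera calls.

### The job

On the lab bench, pick up the camlock coupling (the metal cup with two raised cam arms) and, with both arms still raised, push it fully home over the grooved adaptor on the flat steel tank (not over the threaded neck). Then swing its two cam arms all the way down, one after the other, so that the coupling stays locked on the adaptor.

Things in the scene. Friction and masses are not known exactly. Their poses are not given: they have to be found in the camera images.
- coupling: Loose aluminium cup, 0.5 kg, mouth down on the bench; origin: centre of the mouth, z up. Diameter 58 mm, z 0 to 52; bore 43 mm wide, 46 deep. On top a hexagon 40 mm across flats, z 52 to 84, flats facing +y and -y: grip there. A steel cam arm on each side, hinge pins along y at x = +33 and -33, z = 22. A screw cap and a plug, with hexagons but no arms, are not needed.
- cam_a (a joint): Cam arm on the coupling's +x side: straight bar pointing outwards, 14 mm wide, 8 thick, 78 from pin to tip. 0 = 35 deg above level; grows as it swings down; 1.22 rad = down at its stop, 35 deg below level. Starts at 0 to 0.25, stays where left. About 2 N straight down, 55 mm outwards of the pin, swings it all the way. Its cam closes only when the coupling is home.
- cam_b (a joint): Cam arm on the coupling's -x side, pointing outwards; otherwise exactly as cam_a.
- adaptor_top (a point): Centre of the top of the grooved adaptor: upright 40 mm steel pipe, 88 high, with a 29 mm waist near the top, top edge bevelled; fixed on a flat tank 200 x 340 mm, 60 high. Coupling home: its mouth 46 mm below this point. z up, x across the tank, y along it. A threaded neck without waist, 70 high, stands 170 mm away along +y or -y: not to be used; arms laid along x stay clear of it.
Mind the look-alikes: they are no part of the job. Leave any purple look-alike of the coupling alone.

How it is judged:
On the way, in this order (a step that is already met when the one before it is completed fails the run):
1. the coupling is fully home on the grooved adaptor, both arms still raised (z of adaptor_top in the frame of coupling above 0.036 m and horizontal distance between coupling and adaptor_top below 0.01 m and angle between coupling's own z axis and vertical below 0.17 rad and value of joint each of cam_a, cam_b below 0.6 rad), for 0.2 s.
2. one arm is fully down while the other is still raised (z of adaptor_top in the frame of coupling above 0.036 m and horizontal distance between coupling and adaptor_top below 0.01 m and ((value of joint cam_a above 1.02 rad and value of joint cam_b below 0.6 rad) or (value of joint cam_b above 1.02 rad and value of joint cam_a below 0.6 rad))), for 0.1 s.
At the end, for the whole second after the job is handed in: The coupling sits on the grooved adaptor (ceiling of its bore within 10 mm of the adaptor's top, axes within 10 mm, upright within 10 degrees), both cam arms are within about 11 degrees (0.2 rad) of fully down (joint above 1.02 rad), and the coupling is at rest (z of adaptor_top in the frame of coupling above 0.036 m and horizontal distance between coupling and adaptor_top below 0.01 m and angle between coupling's own z axis and vertical below 0.17 rad and value of joint each of cam_a, cam_b above 1.02 rad and linear speed of coupling below 0.02 m/s); the robot touches nothing.
It also fails if it takes over 64 s, if anything falls off the work surface, if the arm or the gripper's body presses on something with over 40 N, if the wrist force passes 120 N, or if a joint passes its speed limit or range.

## Working session

There is one attempt and no reset: what is moved stays moved. The work goes in short steps, Python scripts to look and compute and a tool call to move; the robot and the scene stay as the last step left them, time stands still between calls to the robot, and variables do not carry over. Pictures are saved under pics/ and viewed, about 8 in all and at most 12, crops included, and the job is handed in when it is done.

Besides the shell and the picture viewer there is one more tool, called after ">>>" as name([rows], argument=value, ...), one row to a line, values as JSON. play_rows: Moves the arm, as the interface text tells. Its arguments: {"type":"object","properties":{"series":{"type":"array"},"squeeze":{"type":"number"}},"required":["series"]}

```bash
mkdir -p pics; ls; cat > h.py <<'E'
import numpy as np, cv2
from rig import *
from scipy.spatial.transform import Rotation as R
def cam(im,st=None):
    f=200/np.tan(np.radians(im["vfov"])/2)
    K=np.array([[f,0,im["cx"]],[0,f,im["cy"]],[0,0,1.]])
    if "rvec" in im:
        Rm=cv2.Rodrigues(np.array(im["rvec"],float))[0]; t=np.array(im["tvec"],float).ravel()
    else:
        q=st["ee_rot"]; T=np.eye(4); T[:3,:3]=R.from_quat([q[1],q[2],q[3],q[0]]).as_matrix(); T[:3,3]=st["position"]
        M=np.linalg.inv(T@np.array(im["hand_eye"])); Rm=M[:3,:3]; t=M[:3,3]
    return K,np.array(im["dist"],float),Rm,t
def ray(c,px):
    K,d,Rm,t=c
    u=cv2.undistortPoints(np.array([[px]],float),K,d)[0,0]
    v=Rm.T@np.array([u[0],u[1],1]); return -Rm.T@t, v/np.linalg.norm(v)
def onz(c,px,z):
    o,v=ray(c,px); return o+v*(z-o[2])/v[2]
def tri(l):
    A=0;b=0
    for c,px in l:
        o,v=ray(c,px); P=np.eye(3)-np.outer(v,v); A=A+P; b=b+P@o
    return np.linalg.solve(A,b)
def proj(c,X):
    K,d,Rm,t=c
    return cv2.projectPoints(np.atleast_2d(np.array(X,float)),cv2.Rodrigues(Rm)[0],t,K,d)[0][:,0]
def save(im,n): cv2.imwrite("pics/"+n,im["pixels"][:,:,::-1])
E
python3 - <<'E'
from h import *
s=get_state();print(s["position"],s["ee_rot"],s["width"],tips_ahead)
a=get_image("scene");b=get_image("top")
big=np.vstack([a["pixels"],b["pixels"]])
save(a,"scene.png");save(b,"top.png")
for n,im in(("scene",a),("top",b)):
    c=cam(im);print(n,ray(c,(320,200)))
    for l in("coupling","cam_a","adaptor_top"):
        try: print(l,[(round(m["p"],2),np.round(m["xy"]).tolist(),int(m["region"].sum()),onz(c,m["xy"],0.05).round(3).tolist()) for m in masks_of(im,l)])
        except Exception as e: print(l,e)
E
```

```text
pics
[ 0.24048713 -0.5217225   0.24143856] [-5.95021474e-04  8.42171750e-01 -5.39208589e-01 -6.97336335e-04] 0.08538327919762219 0.011
scene (array([0.99943748, 0.38009166, 0.72683641]), array([-0.55145686, -0.53184955, -0.64267517]))
coupling [(0.94, [259.0, 202.0], 1038, [0.524, -0.283, 0.05]), (0.68, [260.0, 154.0], 924, [0.387, -0.437, 0.05]), (0.64, [492.0, 254.0], 1227, [0.306, 0.211, 0.05])]
cam_a [(0.66, [236.0, 211.0], 153, [0.58, -0.301, 0.05]), (0.6, [285.0, 154.0], 133, [0.341, -0.386, 0.05]), (0.59, [502.0, 226.0], 120, [0.211, 0.188, 0.05]), (0.48, [283.0, 186.0], 133, [0.442, -0.284, 0.05]), (0.46, [482.0, 269.0], 85, [0.356, 0.215, 0.05])]
adaptor_top [(0.56, [396.0, 316.0], 1568, [0.567, 0.151, 0.05])]
top (array([ 0.35822467, -0.10120146,  0.95320412]), array([ 0.14015426,  0.00274427, -0.99012588]))
coupling [(0.89, [405.0, 196.0], 946, [0.499, -0.292, 0.05]), (0.75, [474.0, 253.0], 1064, [0.373, -0.449, 0.05]), (0.63, [184.0, 282.0], 1142, [0.295, 0.202, 0.05])]
cam_a [(0.73, [404.0, 220.0], 185, [0.445, -0.289, 0.05]), (0.65, [414.0, 166.0], 165, [0.569, -0.314, 0.05]), (0.56, [492.0, 238.0], 180, [0.408, -0.492, 0.05]), (0.56, [178.0, 251.0], 140, [0.362, 0.218, 0.05]), (0.53, [452.0, 274.0], 118, [0.327, -0.399, 0.05])]
adaptor_top [(0.67, [206.0, 153.0], 882, [0.59, 0.169, 0.05])]
```

View pics/scene.png

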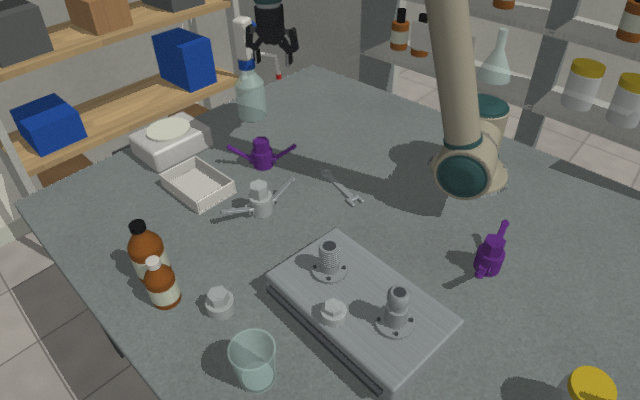

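View pics/top.png

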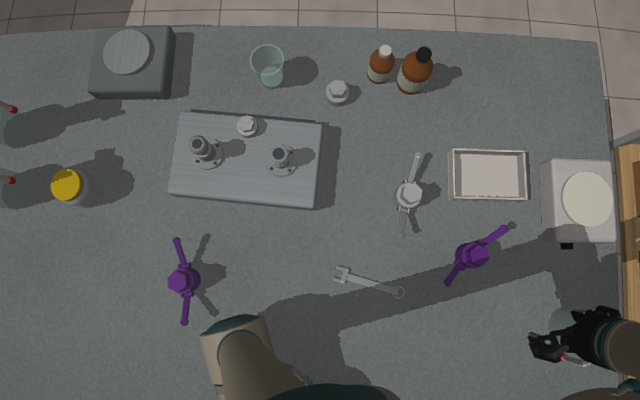

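The metal coupling is at scene (260,202) / top (408,195). The possible confusions are:
- The purple look-alikes, at scene (262,154) and (490,255).
- The armless cap or plug, at scene (219,302) and (333,313).

The adaptor with the waist is at scene (398,305) / top (203,150). The threaded neck is at scene (330,258) / top (282,157). I'll check with close crops.

```bash
python3 - <<'E'
from h import *
a=get_image("scene");b=get_image("top")
def crop(im,x,y,w=100,h=75): return cv2.resize(im["pixels"][y:y+h,x:x+w,::-1],(400,300),interpolation=cv2.INTER_CUBIC)
m=np.vstack([np.hstack([crop(a,210,160),crop(b,360,150)]),np.hstack([crop(a,350,270),crop(b,160,115)])])
cv2.imwrite("pics/crops.png",m)
E
```

```text
(no output)
```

View pics/crops.png

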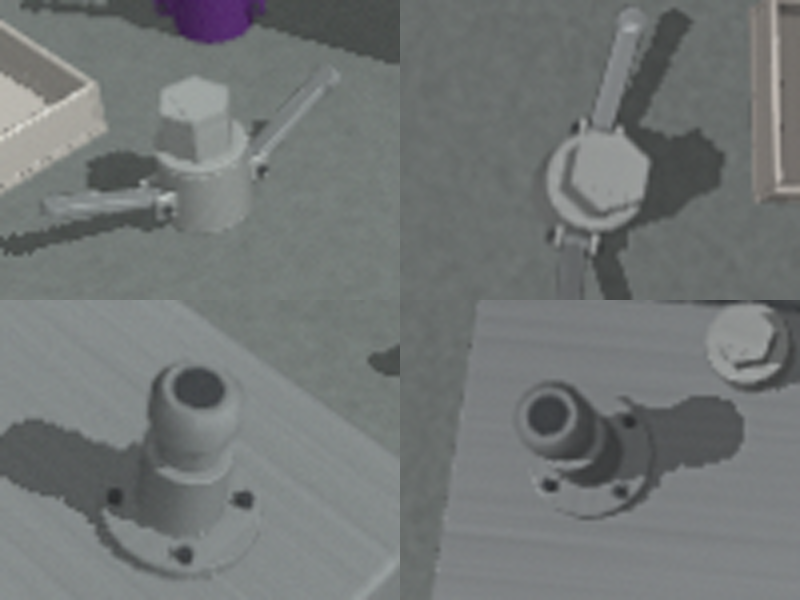

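```bash
python3 - <<'E'
from h import *
a=cam(get_image("scene"));b=cam(get_image("top"))
print("hex",tri([(a,(258.3,184)),(b,(413,192.8))]))
print("ad",tri([(a,(399.5,291.8)),(b,(196.5,143))]))
print("tipFar",tri([(a,(221,211.5)),(b,(417,155))]), "tipNearscene",onz(a,(293,178),.05))
c=[onz(b,p,.06) for p in((181,112),(322,122),(311,208),(168,195))];print(np.round(c,3))
E
```

```text
hex [ 0.50241728 -0.30305212  0.08319266]
ad [0.58659058 0.16014699 0.14815774]
tipFar [ 0.60065063 -0.32499212  0.04534213] tipNearscene [ 0.40097859 -0.29135621  0.05      ]
[[ 0.686  0.232  0.06 ]
 [ 0.666 -0.099  0.06 ]
 [ 0.466 -0.079  0.06 ]
 [ 0.488  0.247  0.06 ]]
```

Both heights agree with the text: hexagon top 83 mm, adaptor top 148 mm. Coupling yaw is about -0.17 and tank yaw about -0.065. Next I'll hover over the coupling.

>>> play_rows([
  {"fingers":-1,"dx":26,"dy":22,"dz":-3,"turn":-0.06},
  {"dx":26,"dy":22,"dz":-3,"turn":-0.06},
  {"dx":26,"dy":22,"dz":-3,"turn":-0.06},
  {"dx":26,"dy":22,"dz":-3,"turn":-0.06},
  {"dx":26,"dy":22,"dz":-3,"turn":-0.06},
  {"dx":26,"dy":22,"dz":-3,"turn":-0.06},
  {"dx":26,"dy":22,"dz":-3,"turn":-0.06},
  {"dx":26,"dy":22,"dz":-3,"turn":-0.06},
  {"dx":26,"dy":22,"dz":-3,"turn":-0.06},
  {"dx":26,"dy":22,"dz":-3,"turn":-0.06},
  {"dx":0},
], squeeze=60)

```text
invalid input at $.series[1]: expected keys fingers, dx, dy, dz, turn
```

```bash
python3 - <<'E'
from h import *
s=get_state();im=get_image("wrist");save(im,"w1.png");c=cam(im,s)
q=s["ee_rot"];print(s["position"],2*np.arctan2(q[2],q[1]),s["qpos"],s["contact_force"])
print(c[1],im["hand_eye"])
for l in("coupling","cam_a"):
    for m in masks_of(im,l):
        print(l,m["p"],m["xy"],m["region"].sum(),onz(c,m["xy"],.05))
print("hex expected px",proj(c,[.502,-.303,.083]))
E
```

```text
[ 0.24065438 -0.52226368  0.24233195] -1.138953693509581 [-1.25997787e+00  2.75906969e-01  1.50488017e+00 -1.44288658e-05
  1.36069793e+00 -1.21021164e-01] [-0.29320892  1.20448159 -0.15003297]
[0.01227768 0.         0.         0.         0.        ] [[ 9.99999982e-01  1.25353281e-04 -1.45123171e-04  1.82155838e-03]
 [-7.69185177e-05  9.55421874e-01  2.95244030e-01 -7.50678520e-02]
 [ 1.75663660e-04 -2.95244013e-01  9.55421866e-01 -1.30292202e-01]
 [ 0.00000000e+00  0.00000000e+00  0.00000000e+00  1.00000000e+00]]
coupling 0.95 [301.7, 35.0] 5350 [ 0.35945316 -0.45444783  0.05      ]
cam_a 0.89 [240.4, 48.9] 1190 [ 0.32292422 -0.40465446  0.05      ]
cam_a 0.82 [353.8, 10.7] 744 [ 0.39902555 -0.49108266  0.05      ]
hex expected px [[ 176.07369063 -307.82558615]]
```

View pics/w1.png

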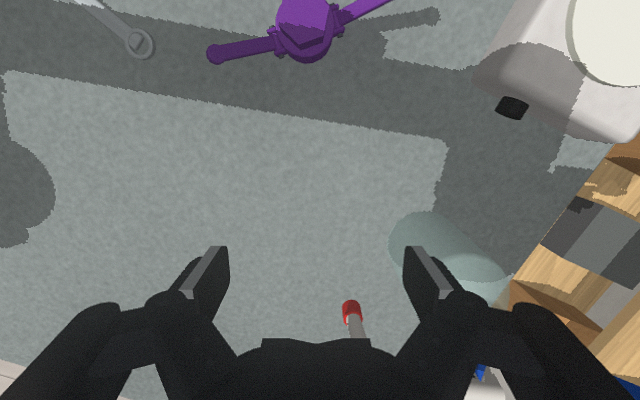

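The move was refused because every row needs every key, so that picture only shows the purple look-alike at the top. Resending in full.

>>> play_rows([
  {"fingers":-1,"dx":26,"dy":22,"dz":-3,"turn":-0.06},
  {"fingers":-1,"dx":26,"dy":22,"dz":-3,"turn":-0.06},
  {"fingers":-1,"dx":26,"dy":22,"dz":-3,"turn":-0.06},
  {"fingers":-1,"dx":26,"dy":22,"dz":-3,"turn":-0.06},
  {"fingers":-1,"dx":26,"dy":22,"dz":-3,"turn":-0.06},
  {"fingers":-1,"dx":26,"dy":22,"dz":-3,"turn":-0.06},
  {"fingers":-1,"dx":26,"dy":22,"dz":-3,"turn":-0.06},
  {"fingers":-1,"dx":26,"dy":22,"dz":-3,"turn":-0.06},
  {"fingers":-1,"dx":26,"dy":22,"dz":-3,"turn":-0.06},
  {"fingers":-1,"dx":26,"dy":22,"dz":-3,"turn":-0.06},
  {"fingers":-1,"dx":0,"dy":0,"dz":0,"turn":0},
], squeeze=60)

```text
clock: 1.67
position: [0.5091, -0.2946, 0.212]
ee_rot: [-0.001, -0.63, 0.777, -0.001]
contact_force: [0.3, -0.7, 0.2]
width: 0.0852
```

```bash
python3 - <<'E'
from h import *
s=get_state();im=get_image("wrist");save(im,"w2.png");c=cam(im,s)
q=s["ee_rot"];print(s["position"],2*np.arctan2(q[2],q[1]),s["qpos"],s["contact_force"])
for l in("coupling","cam_a"):
    for m in masks_of(im,l):
        print(l,m["p"],m["xy"],m["region"].sum(),onz(c,m["xy"],.05))
print("hex expected px",proj(c,[.502,-.303,.083]))
E
```

```text
[ 0.50911485 -0.29462169  0.21196216] 4.504459562103854 [-0.64082887  0.31302102  1.52754263 -0.00349261  1.29941803  1.13883039] [ 0.31838582 -0.68181434  0.18332445]
coupling 0.81 [487.1, 256.8] 5102 [ 0.3841224  -0.46292971  0.05      ]
coupling 0.78 [7.6, 377.1] 481 [0.34050941 0.12901037 0.05      ]
coupling 0.69 [323.6, 176.9] 5002 [ 0.5099856  -0.30518948  0.05      ]
cam_a 0.9 [323.4, 243.5] 759 [ 0.43711284 -0.29018995  0.05      ]
cam_a 0.74 [519.8, 221.9] 1084 [ 0.41894649 -0.49825878  0.05      ]
cam_a 0.58 [324.5, 107.0] 1224 [ 0.57631828 -0.31949757  0.05      ]
hex expected px [[324.02877981 194.47082643]]
```

View pics/w2.png

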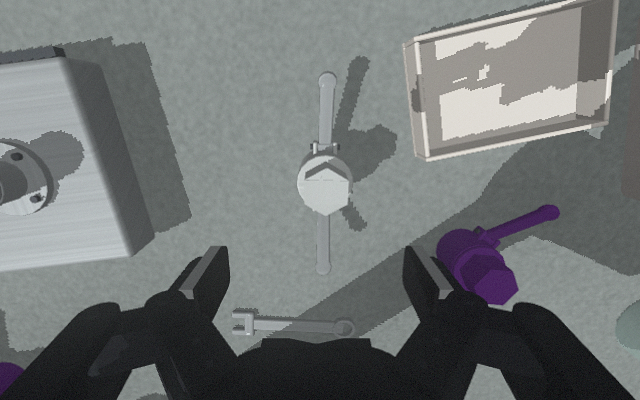

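The view is clear: hexagon top at about (327,190), arm tips at (327,80) and (323,270).

```bash
python3 - <<'E'
from h import *
s=get_state();im=get_image("wrist");c=cam(im,s)
a=onz(c,(327,78),.058);b=onz(c,(323,270),.058);h=onz(c,(326.5,190),.084)
d=a-b;print(a,b,h,(a+b)/2,np.arctan2(d[1],d[0]))
q=s["ee_rot"];print(2*np.arctan2(q[2],q[1])-2*np.pi+np.pi/2)
P=[[.5025,-.303]]
for yaw in(-.15,-.18,-.2):
  for r in(33,-33): print(yaw,r,proj(c,[.5025+r/1e3*np.cos(yaw),-.303+r/1e3*np.sin(yaw),.084]))
E
```

```text
[ 0.59564187 -0.33122627  0.058     ] [ 0.40482498 -0.28861505  0.058     ] [ 0.50119309 -0.31071992  0.084     ] [ 0.50023343 -0.30992066  0.058     ] -0.2197047984667169
-0.20881882386287565
-0.15 33 [[315.75574652 154.32845981]]
-0.15 -33 [[319.86943282 223.85475572]]
-0.18 33 [[316.88574967 154.27776626]]
-0.18 -33 [[318.81880648 223.90047968]]
-0.2 33 [[317.63968078 154.26268847]]
-0.2 -33 [[318.11789256 223.91478312]]
```

```bash
python3 - <<'E'
from h import *
for i in range(2):
    s=get_state();im=get_image("wrist");c=cam(im,s);print(s["clock"],s["position"],s["qd"].round(3) if hasattr(s["qd"],"round") else s["qd"])
    print(proj(c,[.5025,-.303,.084]))
g=im["pixels"][150:230,285:365,::-1];cv2.imwrite("pics/c.png",cv2.resize(g,(480,480),interpolation=cv2.INTER_CUBIC))
E
```

```text
1.8667 [ 0.50448711 -0.29944014  0.21264143] [-0.022 -0.004  0.002  0.003 -0.     0.004]
[[317.11489313 190.00964489]]
1.9167 [ 0.50420763 -0.29982097  0.2126951 ] [-0.013 -0.003  0.     0.003 -0.001  0.003]
[[316.65485432 189.8037899 ]]
```

View pics/c.png

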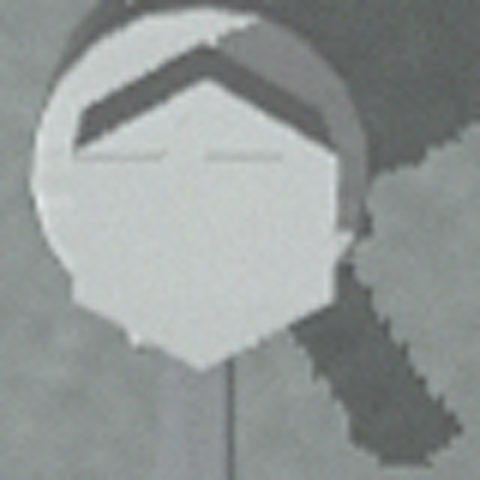

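The flats are square to the jaws and the centre is about (0.5035, -0.305). Descending.

>>> play_rows([
  {"fingers":-1,"dx":0,"dy":-3,"dz":-20,"turn":0},
  {"fingers":-1,"dx":0,"dy":-2,"dz":-20,"turn":0},
  {"fingers":-1,"dx":0,"dy":0,"dz":-20,"turn":0},
  {"fingers":-1,"dx":0,"dy":0,"dz":-20,"turn":0},
  {"fingers":-1,"dx":0,"dy":0,"dz":-20,"turn":0},
  {"fingers":-1,"dx":0,"dy":0,"dz":-15,"turn":0},
  {"fingers":-1,"dx":0,"dy":0,"dz":0,"turn":0},
  {"fingers":-1,"dx":0,"dy":0,"dz":0,"turn":0},
])

```text
clock: 2.63
position: [0.4976, -0.3157, 0.098]
ee_rot: [-0.004, -0.622, 0.783, -0.006]
contact_force: [0.3, -0.7, 0.4]
width: 0.0854
```

>>> play_rows([
  {"fingers":-1,"dx":0,"dy":0,"dz":0,"turn":0},
  {"fingers":-1,"dx":0,"dy":0,"dz":0,"turn":0},
])

```text
clock: 2.8
position: [0.4972, -0.3175, 0.0995]
ee_rot: [-0.004, -0.621, 0.783, -0.007]
contact_force: [-0.1, 0.3, 0.0]
width: 0.0855
```

```bash
python3 - <<'E'
from h import *
for i in range(2):
    s=get_state();im=get_image("wrist");c=cam(im,s);q=s["ee_rot"];print(s["clock"],s["position"],s["qd"],2*np.arctan2(q[2],q[1])-2*np.pi+np.pi/2)
    print(proj(c,[.5035,-.305,.084]))
g=im["pixels"][:,160:480,::-1];cv2.imwrite("pics/c2.png",cv2.resize(g,(480,600),interpolation=cv2.INTER_CUBIC))
E
```

```text
2.8 [ 0.49721713 -0.31749791  0.09949995] [-0.01281701 -0.01055896 -0.01371984 -0.00162579  0.00809442 -0.00246646] -0.2295100669556316
[[287.18647366 242.76090885]]
2.85 [ 0.49739025 -0.31763767  0.099769  ] [ 0.00797407 -0.0009148  -0.001764    0.00080411 -0.00592865  0.00182128] -0.22939455331378866
[[287.04571385 242.8903851 ]]
```

View pics/c2.png

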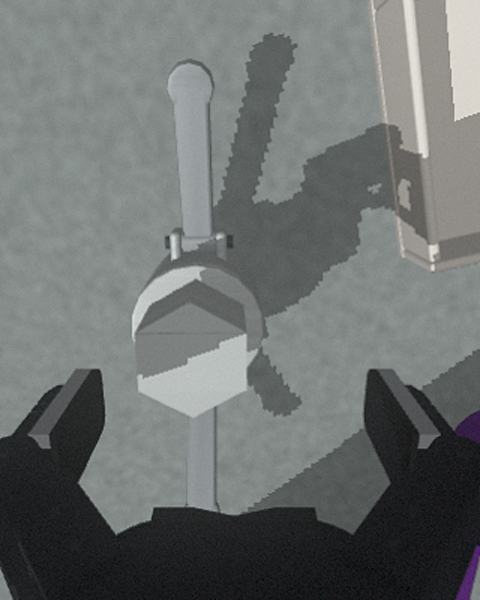

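>>> play_rows([
  {"fingers":-1,"dx":4,"dy":6,"dz":0,"turn":0.01},
  {"fingers":-1,"dx":3,"dy":5,"dz":0,"turn":0},
  {"fingers":-1,"dx":0,"dy":0,"dz":0,"turn":0},
  {"fingers":-1,"dx":0,"dy":0,"dz":0,"turn":0},
  {"fingers":-1,"dx":0,"dy":0,"dz":0,"turn":0},
])

```text
clock: 3.32
position: [0.507, -0.3054, 0.1027]
ee_rot: [-0.003, -0.626, 0.779, -0.01]
contact_force: [0.9, 0.2, -0.4]
width: 0.0853
```

```bash
cat > st.py <<'E'
from h import *
s=get_state();q=s["ee_rot"];a=R.from_quat([q[1],q[2],q[3],q[0]]).as_matrix()
print(s["clock"],np.round(s["position"],4),"yaw",round((np.arctan2(a[1,0],a[0,0])+np.pi/2),4),"tilt",a[:2,2].round(4),s["width"],np.round(s["contact_force"],1),np.round(s["moment"],2),np.round(s["qpos"],3))
E
python3 st.py
```

```text
3.3167 [ 0.507  -0.3054  0.1027] yaw -0.2172 tilt [ 0.0087 -0.0191] 0.08532518332461785 [ 0.9  0.2 -0.4] [-0.    0.04  0.02] [-0.654  0.4    1.687 -0.011  1.035  1.14 ]
```

>>> play_rows([
  {"fingers":-1,"dx":0,"dy":0,"dz":-12,"turn":0},
  {"fingers":-1,"dx":0,"dy":0,"dz":-12,"turn":0},
  {"fingers":-1,"dx":0,"dy":0,"dz":-10,"turn":0},
  {"fingers":-1,"dx":0,"dy":0,"dz":0,"turn":0},
])

```text
clock: 3.65
position: [0.5082, -0.3055, 0.0688]
ee_rot: [-0.002, -0.627, 0.779, -0.012]
contact_force: [0.4, 1.1, -0.7]
width: 0.0851
```

```bash
python3 st.py
```

```text
3.65 [ 0.5082 -0.3055  0.0688] yaw -0.2156 tilt [ 0.0114 -0.0215] 0.08512118436423216 [ 0.4  1.1 -0.7] [-0.01 -0.02  0.04] [-0.652  0.436  1.728 -0.012  0.956  1.141]
```

>>> play_rows([
  {"fingers":-1,"dx":-3,"dy":0,"dz":0,"turn":0},
  {"fingers":1,"dx":0,"dy":0,"dz":0,"turn":0},
  {"fingers":1,"dx":0,"dy":0,"dz":0,"turn":0},
  {"fingers":1,"dx":0,"dy":0,"dz":0,"turn":0},
  {"fingers":1,"dx":0,"dy":0,"dz":0,"turn":0},
  {"fingers":1,"dx":0,"dy":0,"dz":0,"turn":0},
  {"fingers":1,"dx":0,"dy":0,"dz":0,"turn":0},
  {"fingers":1,"dx":0,"dy":0,"dz":0,"turn":0},
], squeeze=60)

```text
clock: 4.32
position: [0.5052, -0.3054, 0.0696]
ee_rot: [-0.002, -0.627, 0.779, -0.012]
contact_force: [-0.1, 0.4, -1.4]
width: 0.0388
```

```bash
python3 st.py
```

```text
4.3167 [ 0.5052 -0.3054  0.0696] yaw -0.2162 tilt [ 0.012  -0.0211] 0.03882399237139834 [-0.1  0.4 -1.4] [-0.04 -0.03  0.01] [-0.656  0.432  1.733 -0.012  0.955  1.137]
```

>>> play_rows([
  {"fingers":1,"dx":0,"dy":0,"dz":10,"turn":0},
  {"fingers":1,"dx":0,"dy":0,"dz":20,"turn":0},
  {"fingers":1,"dx":0,"dy":0,"dz":25,"turn":0},
  {"fingers":1,"dx":0,"dy":0,"dz":25,"turn":0},
  {"fingers":1,"dx":0,"dy":0,"dz":25,"turn":0},
  {"fingers":1,"dx":0,"dy":0,"dz":25,"turn":0},
  {"fingers":1,"dx":0,"dy":0,"dz":25,"turn":0},
  {"fingers":1,"dx":0,"dy":0,"dz":20,"turn":0},
  {"fingers":1,"dx":0,"dy":0,"dz":10,"turn":0},
  {"fingers":1,"dx":0,"dy":0,"dz":0,"turn":0},
  {"fingers":1,"dx":0,"dy":0,"dz":0,"turn":0},
])

```text
clock: 5.23
position: [0.498, -0.3007, 0.2626]
ee_rot: [-0.004, -0.627, 0.779, -0.005]
contact_force: [-0.7, 0.8, -4.8]
width: 0.0388
```

```bash
python3 st.py
```

```text
5.2333 [ 0.498  -0.3007  0.2626] yaw -0.2158 tilt [-0.0003 -0.0132] 0.03876599760006354 [-0.7  0.8 -4.8] [ 0.06 -0.02  0.03] [-0.656  0.272  1.46  -0.011  1.402  1.132]
```

>>> play_rows([
  {"fingers":1,"dx":2,"dy":10,"dz":0,"turn":0.01},
  {"fingers":1,"dx":4,"dy":20,"dz":0,"turn":0.01},
  {"fingers":1,"dx":6,"dy":30,"dz":0,"turn":0.01},
  {"fingers":1,"dx":6,"dy":30,"dz":0,"turn":0.01},
  {"fingers":1,"dx":6,"dy":30,"dz":0,"turn":0.01},
  {"fingers":1,"dx":6,"dy":30,"dz":0,"turn":0.01},
  {"fingers":1,"dx":6,"dy":30,"dz":0,"turn":0.01},
  {"fingers":1,"dx":6,"dy":30,"dz":0,"turn":0.01},
  {"fingers":1,"dx":6,"dy":30,"dz":0,"turn":0.01},
  {"fingers":1,"dx":6,"dy":30,"dz":0,"turn":0.01},
  {"fingers":1,"dx":6,"dy":30,"dz":0,"turn":0.01},
  {"fingers":1,"dx":6,"dy":30,"dz":0,"turn":0.01},
  {"fingers":1,"dx":6,"dy":30,"dz":0,"turn":0.01},
  {"fingers":1,"dx":6,"dy":30,"dz":0,"turn":0.01},
  {"fingers":1,"dx":4,"dy":20,"dz":0,"turn":0},
  {"fingers":1,"dx":2,"dy":10,"dz":0,"turn":0},
  {"fingers":1,"dx":0,"dy":0,"dz":0,"turn":0},
  {"fingers":1,"dx":0,"dy":0,"dz":0,"turn":0},
])

```text
clock: 6.73
position: [0.564, 0.1528, 0.2349]
ee_rot: [-0.019, -0.685, 0.729, 0.017]
contact_force: [-0.1, -0.3, -3.9]
width: 0.0391
```

```bash
python3 st.py
```

```text
6.7333 [0.564  0.1528 0.2349] yaw -0.0621 tilt [-0.0513 -0.0007] 0.03907986149969502 [-0.1 -0.3 -3.9] [-0.07 -0.04  0.02] [0.142 0.321 1.459 0.007 1.413 1.773]
```

>>> play_rows([
  {"fingers":1,"dx":6,"dy":3,"dz":6,"turn":0},
  {"fingers":1,"dx":8,"dy":3,"dz":6,"turn":0},
  {"fingers":1,"dx":6,"dy":1,"dz":3,"turn":0},
  {"fingers":1,"dx":0,"dy":0,"dz":0,"turn":0},
  {"fingers":1,"dx":0,"dy":0,"dz":0,"turn":0},
  {"fingers":1,"dx":0,"dy":0,"dz":0,"turn":0},
])

```text
clock: 7.23
position: [0.5844, 0.1537, 0.2501]
ee_rot: [-0.022, -0.682, 0.731, 0.017]
contact_force: [-0.2, 0.3, -3.9]
width: 0.0389
```

```bash
python3 st.py; python3 - <<'E'
from h import *
a=get_image("scene");b=get_image("top");w=get_image("wrist")
f=lambda im,x,y:cv2.resize(im["pixels"][y:y+150,x:x+200,::-1],(400,300),interpolation=cv2.INTER_CUBIC)
s=get_state()
for im,n in((a,"s"),(b,"t")):
    c=cam(im);print(n,proj(c,[[.5866,.1601,.148],[*s["position"][:2],s["position"][2]+.0145],[*s["position"][:2],s["position"][2]-.0696]]).round(1).tolist())
    for l in("coupling",):print([(m["p"],m["xy"]) for m in masks_of(im,l)])
m=np.vstack([np.hstack([f(a,310,190),f(b,100,70)]),cv2.resize(w["pixels"][:,:,::-1],(800,500))[150:450]])
cv2.imwrite("pics/over.png",m)
E
```

```text
7.2333 [0.5844 0.1537 0.2501] yaw -0.0686 tilt [-0.0549 -0.0048] 0.03885409567382997 [-0.2  0.3 -3.9] [-0.03 -0.06  0.05] [0.14  0.346 1.384 0.003 1.467 1.78 ]
s [[399.9, 291.9], [405.8, 239.4], [399.9, 276.3]]
[(0.97, [259.3, 152.2]), (0.74, [400.2, 268.6]), (0.58, [489.6, 256.2])]
t [[196.8, 142.9], [180.7, 126.4], [194.8, 139.7]]
[(0.83, [472.2, 253.4]), (0.76, [184.3, 279.3]), (0.64, [184.2, 144.4])]
```

View pics/over.png

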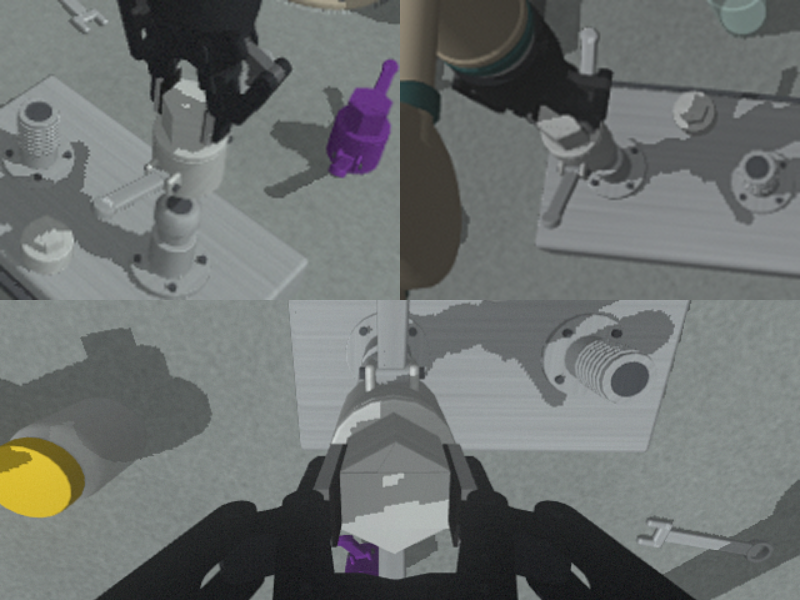

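>>> play_rows([
  {"fingers":1,"dx":3,"dy":3,"dz":-6,"turn":0},
  {"fingers":1,"dx":3,"dy":4,"dz":-6,"turn":0},
  {"fingers":1,"dx":0,"dy":0,"dz":-4,"turn":0},
  {"fingers":1,"dx":0,"dy":0,"dz":0,"turn":0},
  {"fingers":1,"dx":0,"dy":0,"dz":0,"turn":0},
  {"fingers":1,"dx":0,"dy":0,"dz":0,"turn":0},
])

```text
clock: 7.98
position: [0.5895, 0.1627, 0.231]
ee_rot: [-0.023, -0.683, 0.73, 0.018]
contact_force: [-0.1, -0.4, -3.7]
width: 0.039
```

```bash
python3 st.py; cat > ov.py <<'E'
import sys
from h import *
s=get_state();q=s["ee_rot"];T=R.from_quat([q[1],q[2],q[3],q[0]]).as_matrix();p=np.array(s["position"])
out=[]
th=np.linspace(0,2*np.pi,60)
def circ(c0,r,z): return np.array([c0+r*(np.cos(t)*T[:,0]+np.sin(t)*T[:,1])+z*T[:,2] for t in th])
for n,x,y in(("scene",350,230),("top",140,90)):
    im=get_image(n);c=cam(im)
    g=cv2.resize(im["pixels"][y:y+100,x:x+100,::-1],(400,400),interpolation=cv2.INTER_CUBIC)
    h=g.copy()
    for pts,col in((circ(p,.029,.0696),(0,0,255)),(circ(p,.029,.0176),(0,255,0)),(np.array([.5866,.1601,.148])+np.c_[.02*np.cos(th),.02*np.sin(th),0*th],(255,0,0))):
        u=((proj(c,pts)-[x,y]+.5)*4).astype(int);cv2.polylines(h,[u],True,col,1)
    out.append(np.hstack([g,h]) if 0 else h)
cv2.imwrite("pics/"+sys.argv[1],np.hstack(out))
print("mouth",(p+.0696*T[:,2]).round(4))
E
python3 ov.py o1.png
```

```text
7.9833 [0.5895 0.1627 0.231 ] yaw -0.0666 tilt [-0.0578 -0.0047] 0.03898527046695755 [-0.1 -0.4 -3.7] [-0.02 -0.07  0.02] [0.153 0.368 1.397 0.004 1.435 1.79 ]
mouth [0.5855 0.1624 0.1615]
```

View pics/o1.png

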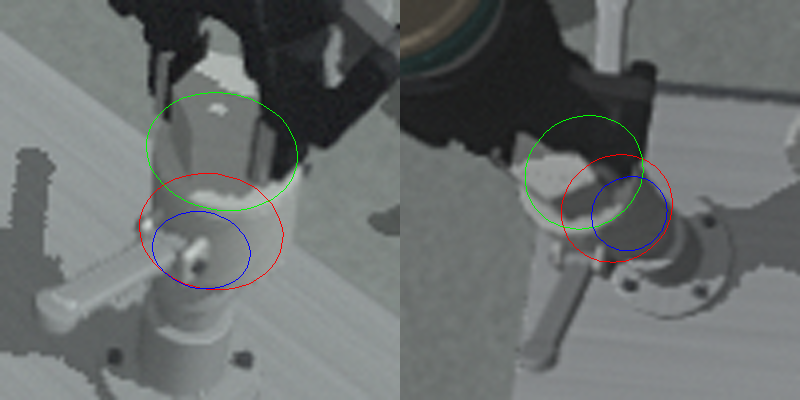

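```bash
cat > fit.py <<'E'
from h import *
from scipy.optimize import differential_evolution as DE
s=get_state();p=np.array(s["position"]);q=s["ee_rot"];T=R.from_quat([q[1],q[2],q[3],q[0]]).as_matrix()
th=np.linspace(0,2*np.pi,48,endpoint=False);C=np.c_[np.cos(th),np.sin(th),0*th]
V=[]
for n in("scene","top"):
    im=get_image(n);g=cv2.GaussianBlur(cv2.cvtColor(im["pixels"],cv2.COLOR_RGB2GRAY).astype(np.float32),(0,0),1.)
    G=np.hypot(cv2.Sobel(g,cv2.CV_32F,1,0),cv2.Sobel(g,cv2.CV_32F,0,1));V.append((cam(im),np.minimum(G,60)))
def cost(v,parts=False):
    x,y,z,tx,ty=v;ax=np.array([tx,ty,1]);ax/=np.linalg.norm(ax)   # axis up, (x,y,z)=mouth centre
    e1=np.cross([0,1,0],ax);e1/=np.linalg.norm(e1);e2=np.cross(ax,e1);B=np.c_[e1,e2,ax]
    r=[]
    for c,G in V:
        m=C*.029@B.T+[x,y,z];sh=m+.052*ax
        a=proj(c,m);b=proj(c,sh)
        h=cv2.convexHull(np.vstack([a,b]).astype(np.float32))[:,0]
        L=np.vstack([h,h[:1]]);d=np.r_[0,np.cumsum(np.hypot(*np.diff(L,axis=0).T))];t=np.arange(0,d[-1],.5)
        pts=np.c_[np.interp(t,d,L[:,0]),np.interp(t,d,L[:,1])]
        pts=np.vstack([pts,b]).astype(np.float32)
        r.append(cv2.remap(G,pts[:,:1],pts[:,1:],cv2.INTER_LINEAR).mean())
    return r if parts else -sum(r)
m0=p+.0696*T[:,2];t0=-T[:2,2]
b=[(m0[0]-.012,m0[0]+.012),(m0[1]-.008,m0[1]+.008),(m0[2]-.004,m0[2]+.004),(t0[0]-.1,t0[0]+.1),(t0[1]-.03,t0[1]+.03)]
for seed in(1,2):
    o=DE(cost,b,seed=seed,popsize=12,maxiter=60,tol=1e-5);print(o.x.round(4),o.fun,cost(o.x,True))
print("nominal",m0.round(4),t0.round(4),cost([*m0,*t0]))
E
python3 fit.py
```

```text
[0.5744 0.1597 0.1649 0.1564 0.0335] -85.90483093261719 [np.float32(42.86574), np.float32(43.039085)]
[0.5744 0.1597 0.165  0.1567 0.0337] -85.914154 [np.float32(42.85971), np.float32(43.054443)]
nominal [0.5857 0.1624 0.1619] [0.0572 0.0046] -70.89565
```

The coupling has pivoted in the pads and now leans about 0.155 rad, mouth towards −x. I'll put the mouth over the head, then move the hexagon −x while lowering so the adaptor itself rights it.

>>> play_rows([
  {"fingers":1,"dx":4,"dy":0,"dz":0,"turn":0},
  {"fingers":1,"dx":5,"dy":0,"dz":0,"turn":0},
  {"fingers":1,"dx":3,"dy":0,"dz":0,"turn":0},
  {"fingers":1,"dx":0,"dy":0,"dz":0,"turn":0},
  {"fingers":1,"dx":0,"dy":0,"dz":0,"turn":0},
  {"fingers":1,"dx":0,"dy":0,"dz":0,"turn":0},
])

```text
clock: 8.68
position: [0.6041, 0.1624, 0.2326]
ee_rot: [-0.021, -0.683, 0.73, 0.017]
contact_force: [-0.7, -0.2, -4.5]
width: 0.0389
```

```bash
python3 st.py; sed -i 's/ty*0\.03/&/; s/t0\[0\]-.1,t0\[0\]+.1/t0[0]-.1,t0[0]+.2/; s/t0\[1\]-.03,t0\[1\]+.03/t0[1]-.06,t0[1]+.06/; s/-.012,m0\[0\]+.012/-.02,m0[0]+.012/' fit.py; python3 fit.py
```

```text
8.6833 [0.6041 0.1624 0.2326] yaw -0.0675 tilt [-0.0541 -0.0043] 0.03891916666954611 [-0.7 -0.2 -4.5] [ 0.03 -0.05  0.02] [0.149 0.386 1.364 0.004 1.445 1.787]
[ 0.5955  0.1643  0.1671  0.0588 -0.0301] -82.78696 [np.float32(40.38455), np.float32(42.40241)]
[ 0.5955  0.1643  0.1671  0.0574 -0.0301] -82.782425 [np.float32(40.413944), np.float32(42.36848)]
nominal [0.6003 0.1621 0.1631] [0.0541 0.0043] -67.948105
```

```bash
python3 - <<'E'
from h import *
im=get_image("wrist");f=200/np.tan(np.radians(im["vfov"])/2);K=np.array([[f,0,im["cx"]],[0,f,im["cy"]],[0,0,1.]])
M=np.linalg.inv(np.array(im["hand_eye"]));d=np.array(im["dist"])
def pr(X): return cv2.projectPoints(np.atleast_2d(X),cv2.Rodrigues(M[:3,:3])[0],M[:3,3],K,d)[0][:,0].round(0).tolist()
# tool frame: coupling up=-z; world +x ~ tool -y ; u along coupling x
hv=.02/np.cos(np.pi/6)
for phi in(-.1,0,.1,.2):
    def P(u,h,v=0): # u = outwards +x world, h height over mouth; pivot at h=.0776
        a=h-.0776; U=u*np.cos(phi)+a*np.sin(phi); H=a*np.cos(phi)-u*np.sin(phi); return [v,-U,-.008-H]
    print(phi,"near apex",pr(P(-hv,.084)),"far apex",pr(P(hv,.084)),"farbase",pr(P(hv,.052)),"pin",pr(P(.033,.022,.011)),"cup far",pr(P(.029,.052)))
g=cv2.resize(im["pixels"][100:350,220:420,::-1],(640,800)[:2] if 0 else (480,600),interpolation=cv2.INTER_CUBIC);cv2.imwrite("pics/wg.png",g)
E
```

```text
-0.1 near apex [[312.0, 319.0]] far apex [[312.0, 236.0]] farbase [[312.0, 203.0]] pin [[331.0, 167.0]] cup far [[312.0, 193.0]]
0 near apex [[312.0, 322.0]] far apex [[312.0, 232.0]] farbase [[312.0, 206.0]] pin [[331.0, 175.0]] cup far [[312.0, 196.0]]
0.1 near apex [[312.0, 324.0]] far apex [[312.0, 228.0]] farbase [[313.0, 210.0]] pin [[330.0, 182.0]] cup far [[313.0, 199.0]]
0.2 near apex [[312.0, 326.0]] far apex [[312.0, 225.0]] farbase [[313.0, 213.0]] pin [[330.0, 190.0]] cup far [[313.0, 203.0]]
```

View pics/wg.png

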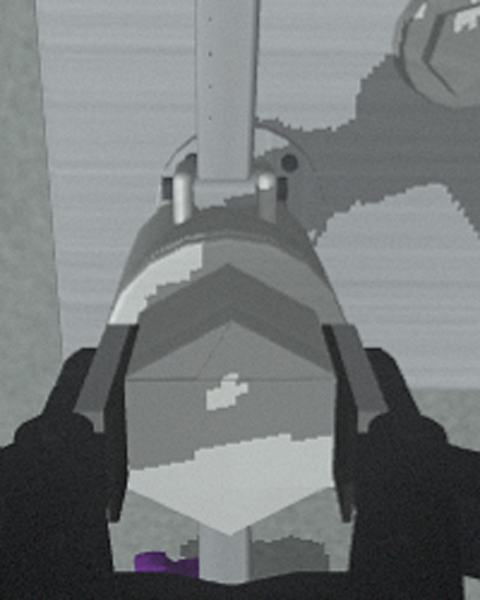

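The wrist view shows the coupling square in the jaws with a pivot of only about 0.02, so the first fit was wrong. The mouth is at about (0.597, 0.163). I'll correct that and lower gently.

>>> play_rows([
  {"fingers":1,"dx":-4,"dy":-1,"dz":0,"turn":0},
  {"fingers":1,"dx":-4,"dy":-1,"dz":0,"turn":0},
  {"fingers":1,"dx":-1,"dy":0,"dz":-3,"turn":0},
  {"fingers":1,"dx":0,"dy":0,"dz":-3,"turn":0},
  {"fingers":1,"dx":0,"dy":0,"dz":0,"turn":0},
  {"fingers":1,"dx":0,"dy":0,"dz":0,"turn":0},
])

```text
clock: 9.33
position: [0.5926, 0.1602, 0.2261]
ee_rot: [-0.022, -0.683, 0.73, 0.017]
contact_force: [0.6, 0.3, -4.7]
width: 0.0388
```

```bash
python3 st.py; python3 fit.py
```

```text
9.3333 [0.5926 0.1602 0.2261] yaw -0.0671 tilt [-0.0552 -0.0044] 0.038805902131010435 [ 0.6  0.3 -4.7] [-0.03 -0.09  0.02] [0.148 0.372 1.402 0.004 1.423 1.786]
[ 0.576   0.157   0.1534  0.0801 -0.0322] -85.13687896728516 [np.float32(42.01068), np.float32(43.126198)]
[ 0.5761  0.1571  0.1533  0.08   -0.0331] -85.14027404785156 [np.float32(42.017403), np.float32(43.122875)]
nominal [0.5888 0.1599 0.1566] [0.0552 0.0044] -70.06038
```

>>> play_rows([
  {"fingers":1,"dx":0,"dy":0,"dz":-4,"turn":0},
  {"fingers":1,"dx":0,"dy":0,"dz":-4,"turn":0},
  {"fingers":1,"dx":0,"dy":0,"dz":-4,"turn":0},
  {"fingers":1,"dx":0,"dy":0,"dz":-3,"turn":0},
  {"fingers":1,"dx":0,"dy":0,"dz":0,"turn":0},
])

```text
clock: 9.85
position: [0.5942, 0.1584, 0.2114]
ee_rot: [-0.022, -0.683, 0.73, 0.015]
contact_force: [-0.6, -0.8, -2.9]
width: 0.039
```

```bash
python3 st.py
```

```text
9.85 [0.5942 0.1584 0.2114] yaw -0.0668 tilt [-0.0516 -0.0082] 0.039005822678485104 [-0.6 -0.8 -2.9] [-0.23  0.03 -0.01] [ 1.480e-01  3.810e-01  1.425e+00 -1.000e-03  1.388e+00  1.786e+00]
```

>>> play_rows([
  {"fingers":1,"dx":0,"dy":0,"dz":-4,"turn":0},
  {"fingers":1,"dx":0,"dy":0,"dz":-4,"turn":0},
  {"fingers":1,"dx":0,"dy":0,"dz":-3,"turn":0},
])

```text
clock: 10.1
position: [0.5935, 0.1578, 0.1998]
ee_rot: [-0.022, -0.683, 0.73, 0.015]
contact_force: [0.2, -1.0, -4.2]
width: 0.0392
```

```bash
python3 st.py
```

```text
10.1 [0.5935 0.1578 0.1998] yaw -0.0671 tilt [-0.0528 -0.009 ] 0.039152586964584936 [ 0.2 -1.  -4.2] [-0.21  0.01  0.04] [ 1.470e-01  3.870e-01  1.444e+00 -1.000e-03  1.363e+00  1.786e+00]
```

>>> play_rows([
  {"fingers":1,"dx":0,"dy":0,"dz":-5,"turn":0},
  {"fingers":1,"dx":0,"dy":0,"dz":-5,"turn":0},
  {"fingers":1,"dx":0,"dy":0,"dz":-5,"turn":0},
  {"fingers":1,"dx":0,"dy":0,"dz":-4,"turn":0},
])

```text
clock: 10.43
position: [0.5924, 0.1581, 0.1776]
ee_rot: [-0.023, -0.683, 0.73, 0.016]
contact_force: [-0.3, -2.1, -1.2]
width: 0.0391
```

```bash
python3 st.py
```

```text
10.4333 [0.5924 0.1581 0.1776] yaw -0.0672 tilt [-0.0558 -0.0084] 0.03911681166393462 [-0.3 -2.1 -1.2] [-0.58 -0.03  0.06] [ 0.147  0.402  1.478 -0.     1.318  1.786]
```

Nearly home, and the forces are small. Pressing the last few millimetres.

>>> play_rows([
  {"fingers":1,"dx":0,"dy":0,"dz":-4,"turn":0},
  {"fingers":1,"dx":0,"dy":0,"dz":-4,"turn":0},
  {"fingers":1,"dx":0,"dy":0,"dz":-3,"turn":0},
  {"fingers":1,"dx":0,"dy":0,"dz":-2,"turn":0},
])

```text
clock: 10.77
position: [0.5922, 0.1577, 0.1717]
ee_rot: [-0.022, -0.683, 0.73, 0.015]
contact_force: [-3.1, -0.7, 2.1]
width: 0.0386
```

```bash
python3 st.py
```

```text
10.7667 [0.5922 0.1577 0.1717] yaw -0.0667 tilt [-0.0522 -0.0091] 0.03859300432203845 [-3.1 -0.7  2.1] [-0.37  0.39  0.07] [ 1.480e-01  4.040e-01  1.490e+00 -1.000e-03  1.300e+00  1.786e+00]
```

>>> play_rows([
  {"fingers":1,"dx":0,"dy":0,"dz":-1,"turn":0},
  {"fingers":1,"dx":0,"dy":0,"dz":-1,"turn":0},
  {"fingers":-1,"dx":0,"dy":0,"dz":0,"turn":0},
  {"fingers":-1,"dx":0,"dy":0,"dz":0,"turn":0},
  {"fingers":-1,"dx":0,"dy":0,"dz":0,"turn":0},
  {"fingers":-1,"dx":0,"dy":0,"dz":0,"turn":0},
  {"fingers":-1,"dx":0,"dy":0,"dz":0,"turn":0},
  {"fingers":-1,"dx":0,"dy":0,"dz":0,"turn":0},
])

```text
clock: 11.43
position: [0.5953, 0.1604, 0.1711]
ee_rot: [-0.017, -0.683, 0.73, 0.014]
contact_force: [0.6, 0.8, 0.1]
width: 0.0855
```

```bash
python3 st.py
```

```text
11.4333 [0.5953 0.1604 0.1711] yaw -0.0673 tilt [-0.0439 -0.0034] 0.08551748200068443 [0.6 0.8 0.1] [ 0.06 -0.02 -0.02] [0.149 0.405 1.49  0.003 1.291 1.786]
```

Rise, and close the fingers once above the coupling.

>>> play_rows([
  {"fingers":-1,"dx":0,"dy":0,"dz":15,"turn":0},
  {"fingers":-1,"dx":0,"dy":0,"dz":20,"turn":0},
  {"fingers":-1,"dx":0,"dy":0,"dz":20,"turn":0},
  {"fingers":-1,"dx":0,"dy":0,"dz":15,"turn":0},
  {"fingers":-1,"dx":0,"dy":0,"dz":10,"turn":0},
  {"fingers":1,"dx":0,"dy":0,"dz":0,"turn":0},
  {"fingers":1,"dx":0,"dy":0,"dz":0,"turn":0},
  {"fingers":1,"dx":0,"dy":0,"dz":0,"turn":0},
  {"fingers":1,"dx":0,"dy":0,"dz":0,"turn":0},
  {"fingers":1,"dx":0,"dy":0,"dz":0,"turn":0},
  {"fingers":1,"dx":0,"dy":0,"dz":0,"turn":0},
  {"fingers":1,"dx":0,"dy":0,"dz":0,"turn":0},
], squeeze=20)

```text
clock: 12.43
position: [0.5928, 0.1606, 0.2473]
ee_rot: [-0.021, -0.683, 0.73, 0.017]
contact_force: [0.9, -0.8, -0.1]
width: 0.0005
```

```bash
python3 st.py; python3 - <<'E'
from h import *
im=get_image("scene");g=get_image("top")
for n,k in(("s",im),("t",g)):
    c=cam(k)
    print(n,[(m["p"],m["xy"]) for m in masks_of(k,"coupling")],[(m["p"],m["xy"]) for m in masks_of(k,"cam_a")])
    print("home hex top, mouth",proj(c,[[.5866,.160,.186],[.5866,.16,.102]]).round(1).tolist())
f=lambda im,x,y:cv2.resize(im["pixels"][y:y+120,x:x+120,::-1],(400,400),interpolation=cv2.INTER_CUBIC)
cv2.imwrite("pics/home.png",np.hstack([f(im,335,220),f(g,130,80)]))
E
```

```text
12.4333 [0.5928 0.1606 0.2473] yaw -0.0673 tilt [-0.0552 -0.0038] 0.0005210766770730711 [ 0.9 -0.8 -0.1] [-0.02 -0.02  0.03] [0.149 0.362 1.366 0.004 1.469 1.787]
s [(0.91, [492.6, 254.1]), (0.85, [397.2, 297.2]), (0.67, [258.7, 155.6])] [(0.91, [425.9, 269.6]), (0.61, [372.4, 319.8]), (0.56, [506.1, 226.0]), (0.53, [241.0, 152.7]), (0.49, [480.5, 269.3])]
home hex top, mouth [[402.3, 276.9], [397.0, 308.5]]
t [(0.78, [183.6, 280.8]), (0.77, [198.7, 146.1]), (0.64, [473.5, 253.0])] [(0.78, [493.1, 236.3]), (0.74, [187.8, 308.2]), (0.69, [453.3, 273.3]), (0.56, [179.8, 251.0]), (0.49, [201.6, 112.0])]
home hex top, mouth [[191.2, 137.5], [203.1, 148.7]]
```

View pics/home.png

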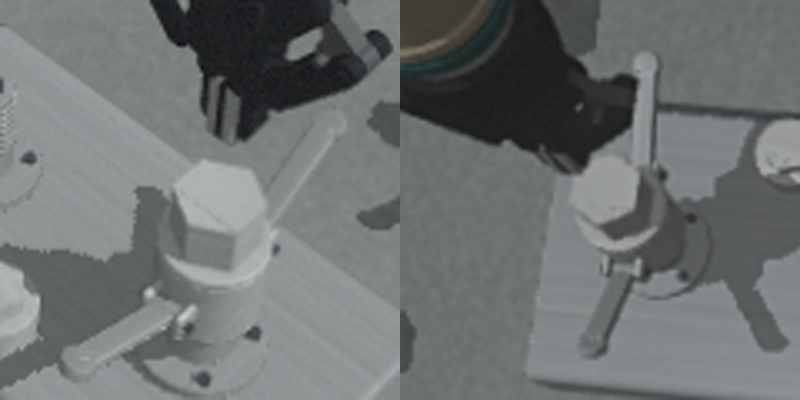

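Home is confirmed: hexagon top seen at scene (401,277) and top (192,136), predicted (402,277) and (191,137). Both arms are raised. Next is the +x arm.

>>> play_rows([
  {"fingers":1,"dx":10,"dy":-1,"dz":0,"turn":0},
  {"fingers":1,"dx":20,"dy":-2,"dz":0,"turn":0},
  {"fingers":1,"dx":20,"dy":-2,"dz":0,"turn":0},
  {"fingers":1,"dx":20,"dy":-2,"dz":0,"turn":0},
  {"fingers":1,"dx":10,"dy":-1,"dz":0,"turn":0},
  {"fingers":1,"dx":0,"dy":0,"dz":0,"turn":0},
  {"fingers":1,"dx":0,"dy":0,"dz":0,"turn":0},
])

```text
clock: 13.32
position: [0.6799, 0.1518, 0.2486]
ee_rot: [-0.019, -0.683, 0.73, 0.016]
contact_force: [-0.5, -1.1, 0.5]
width: -0.0002
```

```bash
python3 st.py
```

```text
13.3167 [0.6799 0.1518 0.2486] yaw -0.0671 tilt [-0.0497 -0.0035] -0.00023964563462362725 [-0.5 -1.1  0.5] [-0.    0.02 -0.06] [0.119 0.488 1.157 0.002 1.547 1.757]
```

>>> play_rows([
  {"fingers":1,"dx":0,"dy":0,"dz":-15,"turn":0},
  {"fingers":1,"dx":0,"dy":0,"dz":-15,"turn":0},
  {"fingers":1,"dx":0,"dy":0,"dz":-15,"turn":0},
  {"fingers":1,"dx":0,"dy":0,"dz":-12,"turn":0},
  {"fingers":1,"dx":0,"dy":0,"dz":-10,"turn":0},
  {"fingers":1,"dx":0,"dy":0,"dz":-10,"turn":0},
  {"fingers":1,"dx":0,"dy":0,"dz":-10,"turn":0},
  {"fingers":1,"dx":0,"dy":0,"dz":-10,"turn":0},
])

```text
clock: 13.98
position: [0.6789, 0.1525, 0.1518]
ee_rot: [-0.016, -0.683, 0.73, 0.014]
contact_force: [-0.6, 0.1, 2.2]
width: 0.0001
```

```bash
python3 st.py
```

```text
13.9833 [0.6789 0.1525 0.1518] yaw -0.0662 tilt [-0.0426 -0.0023] 6.16247263423347e-05 [-0.6  0.1  2.2] [-0.02 -0.18 -0.07] [0.12  0.532 1.319 0.003 1.333 1.756]
```

In contact at 2 N. Continuing down.

>>> play_rows([
  {"fingers":1,"dx":0,"dy":0,"dz":-10,"turn":0},
  {"fingers":1,"dx":0,"dy":0,"dz":-10,"turn":0},
  {"fingers":1,"dx":0,"dy":0,"dz":-8,"turn":0},
  {"fingers":1,"dx":0,"dy":0,"dz":-8,"turn":0},
  {"fingers":1,"dx":0,"dy":0,"dz":-6,"turn":0},
])

```text
clock: 14.4
position: [0.6787, 0.1526, 0.1062]
ee_rot: [-0.016, -0.683, 0.73, 0.013]
contact_force: [-0.5, -1.2, 1.9]
width: -0.0
```

```bash
python3 st.py
```

```text
14.4 [0.6787 0.1526 0.1062] yaw -0.0661 tilt [-0.0418 -0.0022] -1.4595005736461465e-05 [-0.5 -1.2  1.9] [-0.04  0.04 -0.06] [0.12  0.564 1.379 0.003 1.24  1.756]
```

>>> play_rows([
  {"fingers":1,"dx":0,"dy":0,"dz":-4,"turn":0},
  {"fingers":1,"dx":0,"dy":0,"dz":-4,"turn":0},
  {"fingers":1,"dx":0,"dy":0,"dz":-2,"turn":0},
])

```text
clock: 14.65
position: [0.6787, 0.1526, 0.0942]
ee_rot: [-0.016, -0.683, 0.73, 0.014]
contact_force: [-0.4, -1.2, 5.0]
width: -0.0001
```

```bash
python3 st.py
```

```text
14.65 [0.6787 0.1526 0.0942] yaw -0.0662 tilt [-0.0424 -0.0022] -8.272150875507568e-05 [-0.4 -1.2  5. ] [ 0.    0.02 -0.01] [0.12  0.574 1.393 0.003 1.217 1.756]
```

>>> play_rows([
  {"fingers":1,"dx":0,"dy":0,"dz":-3,"turn":0},
  {"fingers":1,"dx":0,"dy":0,"dz":-3,"turn":0},
])

```text
clock: 14.82
position: [0.6815, 0.1528, 0.0907]
ee_rot: [-0.013, -0.683, 0.73, 0.011]
contact_force: [1.0, -0.3, 8.4]
width: -0.0002
```

```bash
python3 st.py
```

```text
14.8167 [0.6815 0.1528 0.0907] yaw -0.0662 tilt [-0.0353 -0.0016] -0.00021238546768885639 [ 1.  -0.3  8.4] [-0.02 -0.06  0.04] [0.12  0.577 1.396 0.003 1.203 1.756]
```

The arm is at its stop: force is rising and the tip is sliding. Going up and across to the other arm.

>>> play_rows([
  {"fingers":1,"dx":0,"dy":0,"dz":15,"turn":0},
  {"fingers":1,"dx":0,"dy":0,"dz":25,"turn":0},
  {"fingers":1,"dx":0,"dy":0,"dz":30,"turn":0},
  {"fingers":1,"dx":0,"dy":0,"dz":30,"turn":0},
  {"fingers":1,"dx":0,"dy":0,"dz":30,"turn":0},
  {"fingers":1,"dx":0,"dy":0,"dz":20,"turn":0},
  {"fingers":1,"dx":-10,"dy":1,"dz":10,"turn":0},
  {"fingers":1,"dx":-20,"dy":1,"dz":0,"turn":0},
  {"fingers":1,"dx":-20,"dy":1,"dz":0,"turn":0},
  {"fingers":1,"dx":-20,"dy":1,"dz":0,"turn":0},
  {"fingers":1,"dx":-20,"dy":1,"dz":0,"turn":0},
  {"fingers":1,"dx":-20,"dy":1,"dz":0,"turn":0},
  {"fingers":1,"dx":-20,"dy":1,"dz":0,"turn":0},
  {"fingers":1,"dx":-20,"dy":1,"dz":0,"turn":0},
  {"fingers":1,"dx":-15,"dy":1,"dz":0,"turn":0},
  {"fingers":1,"dx":-10,"dy":1,"dz":0,"turn":0},
  {"fingers":1,"dx":0,"dy":0,"dz":0,"turn":0},
  {"fingers":1,"dx":0,"dy":0,"dz":0,"turn":0},
])

```text
clock: 16.32
position: [0.4867, 0.162, 0.2487]
ee_rot: [-0.018, -0.683, 0.73, 0.015]
contact_force: [-0.4, -0.4, -0.2]
width: 0.0004
```

```bash
python3 st.py; python3 - <<'E'
from h import *
im=get_image("scene");print([(m["p"],m["xy"]) for m in masks_of(im,"cam_a")])
c=cam(im);u=lambda x,z:[.5866+x*np.cos(-.067),.159+x*np.sin(-.067),.124+z]
print("A up/down mid",proj(c,[u(.065,.02),u(.065,-.022)]).round(0).tolist(),"B up/down",proj(c,[u(-.065,.02),u(-.065,-.022)]).round(0).tolist())
E
```

```text
16.3167 [0.4867 0.162  0.2487] yaw -0.0663 tilt [-0.0472 -0.0031] 0.00044442980549562483 [-0.4 -0.4 -0.2] [-0.04  0.    0.03] [0.182 0.203 1.59  0.006 1.396 1.818]
[(0.84, [374.8, 330.3]), (0.61, [284.9, 154.3]), (0.55, [426.5, 269.9]), (0.49, [478.0, 268.4]), (0.42, [502.3, 226.9])]
A up/down mid [[373.0, 316.0], [371.0, 331.0]] B up/down [[423.0, 272.0], [420.0, 287.0]]
```

Arm A is down, seen at (375,330) with (371,331) predicted, and arm B is still raised. Now I'll press B.

>>> play_rows([
  {"fingers":1,"dx":5,"dy":1,"dz":-10,"turn":0},
  {"fingers":1,"dx":5,"dy":1,"dz":-15,"turn":0},
  {"fingers":1,"dx":1,"dy":0,"dz":-15,"turn":0},
  {"fingers":1,"dx":0,"dy":0,"dz":-15,"turn":0},
  {"fingers":1,"dx":0,"dy":0,"dz":-12,"turn":0},
  {"fingers":1,"dx":0,"dy":0,"dz":-10,"turn":0},
  {"fingers":1,"dx":0,"dy":0,"dz":-10,"turn":0},
  {"fingers":1,"dx":0,"dy":0,"dz":-10,"turn":0},
])

```text
clock: 17.08
position: [0.5112, 0.1641, 0.1437]
ee_rot: [-0.014, -0.682, 0.731, 0.012]
contact_force: [-0.4, 0.5, 2.2]
width: 0.0001
```

```bash
python3 st.py
```

```text
17.0833 [0.5112 0.1641 0.1437] yaw -0.0701 tilt [-0.0377 -0.0016] 0.00011567199337760603 [-0.4  0.5  2.2] [-0.    0.22  0.01] [0.178 0.312 1.713 0.006 1.154 1.816]
```

>>> play_rows([
  {"fingers":1,"dx":-4,"dy":0,"dz":-8,"turn":0},
  {"fingers":1,"dx":-4,"dy":0,"dz":-8,"turn":0},
  {"fingers":1,"dx":-3,"dy":0,"dz":-8,"turn":0},
  {"fingers":1,"dx":-1,"dy":0,"dz":-8,"turn":0},
  {"fingers":1,"dx":0,"dy":0,"dz":-5,"turn":0},
])

```text
clock: 17.5
position: [0.5046, 0.164, 0.1016]
ee_rot: [-0.013, -0.681, 0.732, 0.011]
contact_force: [-2.9, -0.3, 24.5]
width: 0.0001
```

```bash
python3 st.py
```

```text
17.5 [0.5046 0.164  0.1016] yaw -0.0719 tilt [-0.0333 -0.0011] 0.00013018992331166745 [-2.9 -0.3 24.5] [-0.06  0.48  0.02] [0.18  0.344 1.786 0.006 1.045 1.82 ]
```

Hard stop at about the expected height. Retreating and checking both arms.

>>> play_rows([
  {"fingers":1,"dx":0,"dy":0,"dz":15,"turn":0},
  {"fingers":1,"dx":0,"dy":0,"dz":25,"turn":0},
  {"fingers":1,"dx":0,"dy":0,"dz":30,"turn":0},
  {"fingers":1,"dx":0,"dy":0,"dz":30,"turn":0},
  {"fingers":1,"dx":-10,"dy":-15,"dz":25,"turn":0},
  {"fingers":1,"dx":-15,"dy":-25,"dz":10,"turn":0},
  {"fingers":1,"dx":-15,"dy":-30,"dz":0,"turn":0},
  {"fingers":1,"dx":-15,"dy":-30,"dz":0,"turn":0},
  {"fingers":1,"dx":-10,"dy":-20,"dz":0,"turn":0},
  {"fingers":1,"dx":0,"dy":0,"dz":0,"turn":0},
  {"fingers":1,"dx":0,"dy":0,"dz":0,"turn":0},
  {"fingers":1,"dx":0,"dy":0,"dz":0,"turn":0},
])

```text
clock: 18.5
position: [0.4354, 0.0401, 0.2344]
ee_rot: [-0.016, -0.682, 0.731, 0.013]
contact_force: [1.1, 0.3, 0.1]
width: -0.0001
```

```bash
python3 st.py; python3 - <<'E'
from h import *
im=get_image("scene");print([(m["p"],m["xy"]) for m in masks_of(im,"cam_a")][:5])
g=get_image("top")
c=cam(im);u=lambda x,z:[.5866+x*np.cos(-.067),.159+x*np.sin(-.067),.124+z]
tip=lambda sx,a:u(sx*(.033+.078*np.cos(a)),.078*np.sin(a))
a=np.radians([-35,-30,-24])
print("A tip",proj(c,[tip(1,x) for x in a]).round(1).tolist(),"B tip",proj(c,[tip(-1,x) for x in a]).round(1).tolist())
f=lambda im,x,y:cv2.resize(im["pixels"][y:y+100,x:x+100,::-1],(400,400),interpolation=cv2.INTER_CUBIC)
cv2.imwrite("pics/end.png",np.hstack([f(im,345,250),f(g,150,80)]))
E
```

```text
18.5 [0.4354 0.0401 0.2344] yaw -0.0699 tilt [-0.0413 -0.0035] -0.00014664849956201842 [1.1 0.3 0.1] [ 0.02 -0.04 -0.03] [-0.063  0.094  1.761 -0.006  1.327  1.58 ]
[(0.9, [372.9, 329.3]), (0.66, [422.9, 289.4]), (0.54, [505.0, 225.6]), (0.45, [285.0, 153.5]), (0.41, [481.8, 270.4])]
A tip [[357.2, 350.2], [355.8, 349.7], [354.4, 348.7]] B tip [[428.4, 285.6], [430.1, 282.6], [431.8, 279.0]]
```

View pics/end.png

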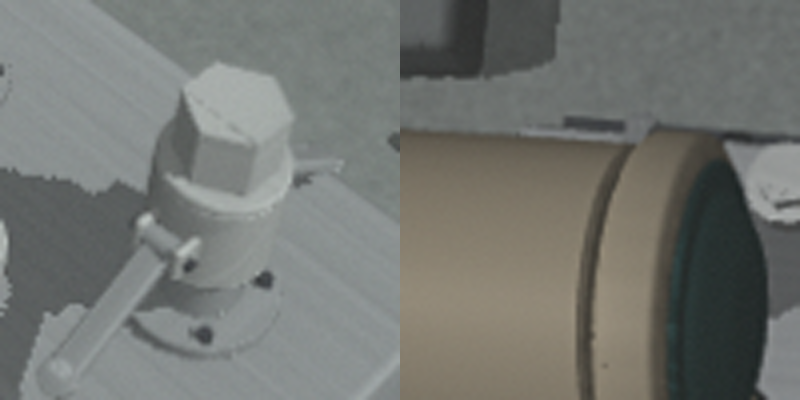

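B is down too, but the hexagon top looks shifted about 4 px in the scene view, so the coupling may lean slightly. I'll clear the arm from the top view and measure the tilt.

>>> play_rows([
  {"fingers":1,"dx":-5,"dy":-20,"dz":0,"turn":0},
  {"fingers":1,"dx":-10,"dy":-30,"dz":0,"turn":0},
  {"fingers":1,"dx":-10,"dy":-30,"dz":0,"turn":0},
  {"fingers":1,"dx":-10,"dy":-30,"dz":0,"turn":0},
  {"fingers":1,"dx":-10,"dy":-30,"dz":0,"turn":0},
  {"fingers":1,"dx":-10,"dy":-30,"dz":0,"turn":0},
  {"fingers":1,"dx":-5,"dy":-30,"dz":0,"turn":0},
  {"fingers":1,"dx":0,"dy":-20,"dz":0,"turn":0},
  {"fingers":1,"dx":0,"dy":-10,"dz":0,"turn":0},
  {"fingers":1,"dx":0,"dy":0,"dz":0,"turn":0},
])

```text
clock: 19.48
position: [0.3803, -0.1919, 0.2325]
ee_rot: [-0.014, -0.69, 0.724, 0.013]
contact_force: [-0.1, 0.2, -0.0]
width: 0.0001
```

```bash
cat > fit2.py <<'E'
from h import *
from scipy.optimize import differential_evolution as DE
V=[];th=np.linspace(0,2*np.pi,48,endpoint=False)
for n in("scene","top"):
    im=get_image(n);g=cv2.GaussianBlur(cv2.cvtColor(im["pixels"],cv2.COLOR_RGB2GRAY).astype(np.float32),(0,0),1.)
    V.append((cam(im),np.minimum(np.hypot(cv2.Sobel(g,cv2.CV_32F,1,0),cv2.Sobel(g,cv2.CV_32F,0,1)),60)))
    print(n,[(m["p"],m["xy"],int(m["region"].sum())) for m in masks_of(im,"coupling")],[(m["p"],m["xy"]) for m in masks_of(im,"cam_a")])
ya=-.067
hx=np.array([[.0231*np.cos(k*np.pi/3+ya),.0231*np.sin(k*np.pi/3+ya)] for k in range(7)])
H=np.c_[np.interp(np.arange(0,6,.1),range(7),hx[:,0]),np.interp(np.arange(0,6,.1),range(7),hx[:,1])]
def cost(v):
    x,y,tx,ty=v[:4];z=.102;ax=np.array([tx,ty,1]);ax/=np.linalg.norm(ax)
    B=R.align_vectors([ax],[[0,0,1]])[0].as_matrix()
    P=lambda xy,h:np.c_[xy,np.full(len(xy),h)]@B.T+[x,y,z]
    circ=.029*np.c_[np.cos(th),np.sin(th)];s=0
    for c,G in V:
        def mean(q):
            q=q.astype(np.float32);return cv2.remap(G,q[:,:1],q[:,1:],cv2.INTER_LINEAR).mean()
        def hull(q):
            h=cv2.convexHull(q.astype(np.float32))[:,0];L=np.vstack([h,h[:1]]);d=np.r_[0,np.cumsum(np.hypot(*np.diff(L,axis=0).T))];t=np.arange(0,d[-1],.5);return np.c_[np.interp(t,d,L[:,0]),np.interp(t,d,L[:,1])]
        s+=mean(proj(c,P(H,.084)))+mean(hull(np.vstack([proj(c,P(circ,0)),proj(c,P(circ,.052))])))
    return -s
b=[(.575,.598),(.148,.171),(-.15,.15),(-.15,.15)]
for seed in(1,2):
    o=DE(cost,b,seed=seed,popsize=15,maxiter=60,tol=1e-6);print(o.x.round(4),o.fun)
print("upright",cost([.5866,.1595,0,0]))
E
python3 fit2.py; python3 st.py
```

```text
scene [(0.91, [490.3, 255.5], 1215), (0.62, [397.6, 299.3], 2100), (0.58, [260.3, 154.2], 810)] [(0.86, [373.9, 327.8]), (0.68, [282.0, 154.2]), (0.54, [422.9, 290.4]), (0.47, [481.1, 270.9]), (0.46, [502.9, 224.1])]
top [(0.77, [183.8, 279.8], 1104), (0.66, [198.2, 149.5], 1224), (0.63, [494.0, 236.8], 246)] [(0.75, [180.7, 253.9]), (0.68, [207.5, 118.8]), (0.67, [187.5, 306.1]), (0.56, [201.4, 176.2]), (0.48, [496.0, 231.8])]
[ 0.5871  0.1585 -0.0679  0.0269] -199.4733428955078
[ 0.5869  0.1587 -0.0663  0.0237] -199.48419189453125
19.7833 [ 0.3797 -0.189   0.2327] yaw -0.0452 tilt [-0.0393  0.0005] -0.00038697995911679306 [-1.2  0.1 -0.3] [ 0.06 -0.06  0.02] [-0.608  0.072  1.791 -0.023  1.312  1.014]Traceback (most recent call last):
  File "fit2.py", line 26, in <module>
    print("upright",cost([.5866,.1595,0,0]))
                    ~~~~^^^^^^^^^^^^^^^^^^^
  File "fit2.py", line 12, in cost
    x,y,tx,ty=v[:4];z=.102;ax=np.array([tx,ty,1]);ax/=np.linalg.norm(ax)
                                                  ^^^^^^^^^^^^^^^^^^^^^^
numpy._core._exceptions._UFuncOutputCastingError: Cannot cast ufunc 'divide' output from dtype('float64') to dtype('int64') with casting rule 'same_kind'
```

```bash
sed -e 's/z=.102;/z=v[4];/' -e 's/^b=.*/b=[(.575,.598),(.148,.171),(-.15,.15),(-.15,.15),(.09,.125)]/' -e '/upright/d' fit2.py > fit3.py; python3 fit3.py | tail -2
python3 - <<'E'
from h import *
# arm angles from arm masks: triangulate mid of each visible bar (scene,top)
a=cam(get_image("scene"));b=cam(get_image("top"))
print("A",tri([(a,(373.9,327.8)),(b,(207.5,118.8))]).round(4),"B",tri([(a,(422.9,290.4)),(b,(201.4,176.2))]).round(4))
E
```

```text
[ 0.5872  0.1581 -0.0674  0.0338  0.1032] -200.63059997558594
[ 0.5873  0.1578 -0.0672  0.0369  0.1032] -200.6476287841797
A [0.6504 0.155  0.1105] B [0.5233 0.1658 0.097 ]
```

The coupling is home at a depth of about 45 mm, centred within 2 mm, with a tilt of about 0.075 rad (limit 0.17). The arms sit at about −32° and −38° relative to the cup, so both are down. Handing in.

```bash
python3 -c "
from rig import *
print(sign_off())"
```

```text
the job is handed in; nothing more can be done
None
```

The metal coupling is fully home on the grooved adaptor with both cam arms down, and I handed the job in at about 20 s on the robot's clock. I pressed the +x arm down first, and the cameras showed the −x arm still raised at that point.

**Last checks, from the scene and top cameras:**

| Check | Measured | Limit |
|---|---|---|
| Adaptor depth inside the coupling | about 45 mm | above 36 mm |
| Offset between axes | under 2 mm (rough measurement) | below 10 mm |
| Tilt | about 0.075 rad | below 0.17 rad |
| +x arm, below level relative to the cup | about 32° | at least about 24° |
| −x arm, below level relative to the cup | about 38° (stop is at 35°) | at least about 24° |

The gripper was parked well clear and touching nothing.

**What disagreed or fell short:**
- **Coupling tilt:** it looked upright after release but leans slightly towards the −x arm now. I last pressed that arm with about 24 N. This is within the limit.
- **Fit before insertion:** my first outline fit of the held coupling disagreed with itself, probably because the gripper hid part of it. I went by the robot's measured pose and a close wrist view instead.
- **Refused move:** the first move call was rejected because some rows left out keys. It cost one wasted picture.

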